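Put the check weights back in their cases

TASK

The balance has been checked and its four weights still stand piled on the pan. Unload the pile from the top down and put each weight into the well of its own case, the one it fits, so that it stands upright on the felt. Do not drop any of them: lower each one into its well before letting go.

Things in the scene. Friction and masses are not known exactly. Their poses are not given: they have to be found in the camera images.
- weight_50: The 50 g check weight, the smallest of four: a plain polished steel cylinder, 20 mm in diameter and 20 mm high, mass 0.05 kg; at the start it is the top of the pile. Origin: centre of its underside, z up its axis; round, so its yaw does not matter.
- weight_100: The 100 g check weight, the second smallest of four: a plain polished steel cylinder, 28 mm in diameter and 21 mm high, mass 0.1 kg; at the start it is the second from the top of the pile. Origin: centre of its underside, z up its axis; round, so its yaw does not matter.
- weight_200: The 200 g check weight, the second largest of four: a plain polished steel cylinder, 38 mm in diameter and 22 mm high, mass 0.2 kg; at the start it is the third from the top of the pile. Origin: centre of its underside, z up its axis; round, so its yaw does not matter.
- weight_500: The 500 g check weight, the largest of four: a plain polished steel cylinder, 54 mm in diameter and 28 mm high, mass 0.5 kg; at the start it is the bottom of the pile, standing on the pan of the balance. Origin: centre of its underside, z up its axis; round, so its yaw does not matter.
- case_50: Open case of the 50 g weight, smallest of four: a low round base of pale wood, 50 mm across, 16 mm high, fixed. Round well in its top: felt floor 8.5 mm above the underside, 25 mm across; above it a 45 degree funnel opening to 36 mm at the rim. A weight let go a few mm off centre slides in. Origin: centre of the underside, z up; yaw does not matter.
- case_100: Open case of the 100 g weight, second smallest of four: a low round base of pale wood, 58 mm across, 16 mm high, fixed. Round well in its top: felt floor 8.5 mm above the underside, 33 mm across; above it a 45 degree funnel opening to 44 mm at the rim. A weight let go a few mm off centre slides in. Origin: centre of the underside, z up; yaw does not matter.
- case_200: Open case of the 200 g weight, second largest of four: a low round base of pale wood, 68 mm across, 16 mm high, fixed. Round well in its top: felt floor 8.5 mm above the underside, 43 mm across; above it a 45 degree funnel opening to 54 mm at the rim. A weight let go a few mm off centre slides in. Origin: centre of the underside, z up; yaw does not matter.
- case_500: Open case of the 500 g weight, largest of four: a low round base of pale wood, 84 mm across, 16 mm high, fixed. Round well in its top: felt floor 8.5 mm above the underside, 59 mm across; above it a 45 degree funnel opening to 70 mm at the rim. A weight let go a few mm off centre slides in. Origin: centre of the underside, z up; yaw does not matter.
- balance: Laboratory balance, white and grey, 120 mm wide, 136 mm deep, fixed to the bench; sloping panel of keys in front (its -x). Round steel pan, 80 mm across, its top 52 mm above the bench; on it the four weights are piled, largest below, each roughly centred on the next. Origin: on the bench under the pan's centre, z up.
- hood: The fume hood round the work, fixed, open to the front. Side walls 18 mm thick, inner faces 400 mm to the right (-y) and left (+y) of the origin, from the bench up; their front edges stand 287 mm before it (-x) up to 295 mm high, then slope back. A clear pane, 470 mm above the bench at its lower edge and 120 mm before the origin, slopes up and back to the roof at 570 mm. Origin: on the bench, x away from the robot, z up.

How it is judged:
On the way, in this order (a step that is already met when the one before it is completed fails the run):
1. the 50 g weight, from the top of the pile, stands in the well of its own case and is let go (horizontal distance between weight_50 and case_50 below 0.005 m and z of weight_50 in the frame of case_50 between 0.006 and 0.0105 m and angle between weight_50's own z axis and vertical below 0.08 rad and linear speed of weight_50 below 0.02 m/s and contact force between weight_50 and the fingers below 0.1 N), for 0.2 s.
2. the 100 g weight, from the top of what is left of the pile, stands in the well of its own case and is let go (horizontal distance between weight_100 and case_100 below 0.005 m and z of weight_100 in the frame of case_100 between 0.006 and 0.0105 m and angle between weight_100's own z axis and vertical below 0.08 rad and linear speed of weight_100 below 0.02 m/s and contact force between weight_100 and the fingers below 0.1 N), for 0.2 s.
3. the 200 g weight, from the top of what is left of the pile, stands in the well of its own case and is let go (horizontal distance between weight_200 and case_200 below 0.005 m and z of weight_200 in the frame of case_200 between 0.006 and 0.0105 m and angle between weight_200's own z axis and vertical below 0.08 rad and linear speed of weight_200 below 0.02 m/s and contact force between weight_200 and the fingers below 0.1 N), for 0.2 s.
4. the 500 g weight, from the bottom of the pile, stands in the well of its own case and is let go (horizontal distance between weight_500 and case_500 below 0.005 m and z of weight_500 in the frame of case_500 between 0.006 and 0.0105 m and angle between weight_500's own z axis and vertical below 0.08 rad and linear speed of weight_500 below 0.02 m/s and contact force between weight_500 and the fingers below 0.1 N), for 0.2 s.
At the end, for the whole second after the job is handed in: Each of the four weights stands upright (within 0.08 rad) on the felt floor of its own case (its underside less than 2 mm above the floor, its axis within 5 mm of the case's), released and at rest (all of step 1 and all of step 2 and all of step 3 and all of step 4); the robot touches nothing.
It fails at once if the 50 g weight falls (moves faster than 0.6 m/s while the fingers do not hold it: a drop of about 20 mm) (linear speed of weight_50 above 0.6 m/s and contact force between weight_50 and the fingers below 0.05 N).
It fails at once if the 100 g weight falls (moves faster than 0.6 m/s while the fingers do not hold it: a drop of about 20 mm) (linear speed of weight_100 above 0.6 m/s and contact force between weight_100 and the fingers below 0.05 N).
It fails at once if the 200 g weight falls (moves faster than 0.6 m/s while the fingers do not hold it: a drop of about 20 mm) (linear speed of weight_200 above 0.6 m/s and contact force between weight_200 and the fingers below 0.05 N).
It fails at once if the 500 g weight falls (moves faster than 0.6 m/s while the fingers do not hold it: a drop of about 20 mm) (linear speed of weight_500 above 0.6 m/s and contact force between weight_500 and the fingers below 0.05 N).
It also fails if it takes over 112 s, if anything falls off the work surface, if the arm or the gripper's body presses on something with over 40 N, if the wrist force passes 120 N, or if a joint passes its speed limit or range.

ROBOT

A 6-joint arm with a two-finger parallel gripper is mounted at the origin on a cart in front of the work surface, level with it; the furniture and walls round the work are solid. World frame = base frame: x ahead of the robot, y to its left, z up, the work surface at z = 0. Lengths are in m, angles in rad, forces in N, time in s.
With the tool pointing down it reaches from about 0.375 to 0.975 m from the base axis. Payload 3.8 kg.
Tool frame: the origin (TCP) lies midway between the tips of the shut fingers; the grasp point (between the pads) lies arm.pinch_z behind it (arm.pinch_z is the distance from the TCP to the grasp point, in m); y points along the fingers, z is the direction in which the jaws open and shut, and the axes are right-handed (so a half turn about y gives the same grasp; the last joint's range is limited). The gripper opens to 85 mm and grips with 20 to 120 N. Pads are 22 mm wide; open, the fingers measure 114 mm over their backs; the gripper's body (76 mm by 85 mm) begins 54 mm behind the grasp point. The pads swing forward as they close: fully open they stand 13 mm farther back than shut.
Start: joints at [-1.219, 0.264, 1.604, -0, 1.274, -0.037], TCP at [0.256, -0.625, 0.231] pointing down, gripper open.
Joint ranges: [-2.63, 2.63], [-0.94, 2.18], [0.31, 2.57], [-1.31, 4.45], [0, 2.66], [-2.55, 2.55]. Speed limits (rad/s): [2.57, 2.57, 3.14, 3.14, 3.14, 3.14].

INTERFACE

Orientations are given as [roll, pitch, yaw] about the fixed x, y, z axes, in that order (R = Rz(yaw) Ry(pitch) Rx(roll)).
In Python, from plant import arm gives the robot as it stands.
- The arm moves only by the tool jog_arm, never from a script. Its argument "plan" is a list of rows, each a list of 7 numbers: the shift along the world's x, y, z in cm, then the turn, a rotation vector about the world's x, y, z in units of 5 degrees (1.0 is 5 degrees), then the closure in counts, from 0 (fully open) to 255 (shut). In form: [[x, y, z, wx, wy, wz, gripper], ...]. A call has 1 to 20 rows; each row shifts and turns the commanded pose from where the row before left it; what a row does not reach is not made up. A row lasts 1/12 s, in which the tool goes at most 41.7 mm and 7.16 degrees, less where a joint would pass 70% of its speed; a pose out of reach is approached as far as the arm can. A call with a gripper value outside its range is refused whole. The fingers move at their own pace and stop on an object; the grip force is fixed at half the most. Time passes only in rows, so rows that do not move let the fingers close. It gives the time, the measured TCP pose, the force and the opening at its end, in the units of the state.
- arm.get_obs(): the state, without advancing time (a new reading comes with each control period).
- arm.snapshot(name): name is "scene" or "top" or "wrist"; returns the picture (480x640x3 uint8, blue, green, red); there is no depth.
- arm.calibration(name): a dict with "camera_matrix" (3x3 intrinsics, pixels), "camera_from_world" (4x4, takes a point from world to camera coordinates). Camera axes: x right, y down, z forward; pixel columns grow to the right and rows downward; lengths in m; the calibration is good to about 2 mm. A picture is of the moment at which its call begins: read the wrist's pose just before it. calibration takes no time and is no camera call; for the wrist camera it gives the pose at the moment of the call.
- arm.hand_in(): hands the job in, once; it reports no verdict.
The state is a dict: "clock": time; "qpos": joint angles; "joint_vel": joint speeds; "joint_efforts": joint torques, N m; "tcp_pos": TCP position; "eef_rot": TCP orientation; "wrist_force": force on the tool from outside, world axes, zero at the start; "moment": the same for the moment, N m; "opening": finger opening in m.
Only numpy, scipy, OpenCV 4.12 (cv2) and the standard library are available. Lean on these libraries where they do the work, as an engineer would, in place of code of your own. Each camera call takes 0.05 s, during which the arm holds its last target. There are 200 camera calls.

## Working session

There is one attempt and no reset: what is moved stays moved. The work goes in short steps, Python scripts to look and compute and a tool call to move; the robot and the scene stay as the last step left them, time stands still between calls to the robot, and variables do not carry over. Pictures are saved under pics/ and viewed, about 12 in all and at most 16, crops included, and the job is handed in when it is done.

Besides the shell and the picture viewer there is one more tool, called by a JSON object that holds its "method" and its "body", one argument or row to a line. jog_arm: Moves the arm, as the interface text tells. Its arguments: {"type":"object","properties":{"plan":{"type":"array","items":{"type":"array","items":{"type":"number"}}}},"required":["plan"]}

```bash
mkdir -p pics
python3 - <<'E'
from plant import arm
import cv2
o=arm.get_obs(); print(o, arm.pinch_z)
for n in("scene","top"):
    cv2.imwrite(f"pics/{n}0.png",arm.snapshot(n)); c=arm.calibration(n); print(n,c)
E
```

```text
{'clock': 0.0, 'qpos': array([-1.21889145e+00,  2.64739339e-01,  1.60537301e+00,  4.31979238e-05,
        1.27368641e+00, -3.69383056e-02]), 'joint_vel': array([-0.00098755,  0.00031358,  0.00164773,  0.0003554 ,  0.00091646,
       -0.00075067]), 'joint_efforts': array([-7.56523787e-04, -5.15110803e+01, -3.67308176e+01, -9.91683987e-05,
        1.28576151e-02,  7.13481860e-07]), 'tcp_pos': array([ 0.25564244, -0.62393423,  0.22997186]), 'eef_rot': array([-1.57299941e+00,  1.22720546e-04, -2.75276230e+00]), 'wrist_force': array([ 0.43790624,  0.43837503, -0.47011294]), 'moment': array([ 0.01636662, -0.01858632,  0.00748149]), 'opening': 0.0856909782553146} 0.0187
scene {'camera_matrix': array([[534.53195885,   0.        , 332.15418125],
       [  0.        , 534.53195885, 235.90708816],
       [  0.        ,   0.        ,   1.        ]]), 'camera_from_world': array([[-0.48544607, -0.87416059, -0.01361549,  0.39326784],
       [-0.48126605,  0.28019743, -0.83058557,  0.34750169],
       [ 0.7298802 , -0.39665183, -0.55672455,  0.8048358 ],
       [ 0.        ,  0.        ,  0.        ,  1.        ]])}
top {'camera_matrix': array([[556.83984229,   0.        , 318.33880269],
       [  0.        , 556.83984229, 229.81861129],
       [  0.        ,   0.        ,   1.        ]]), 'camera_from_world': array([[ 0.01811885, -0.99978191, -0.01038465,  0.10819506],
       [-0.98762344, -0.01627818, -0.15599667,  0.64327771],
       [ 0.15579361,  0.0130826 , -0.98770299,  1.08842122],
       [ 0.        ,  0.        ,  0.        ,  1.        ]])}
```

View pics/scene0.png

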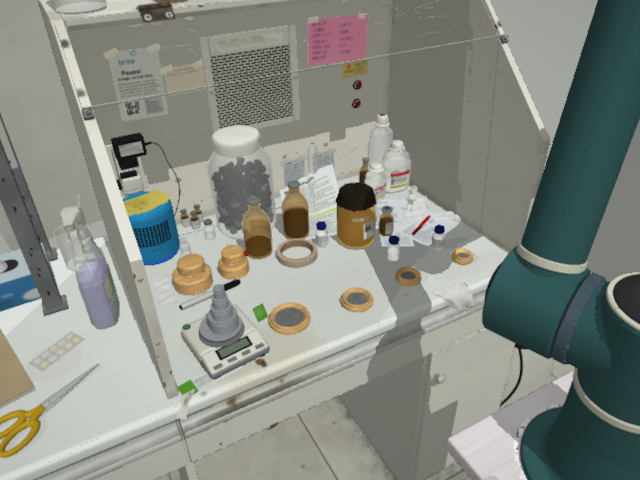

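View pics/top0.png

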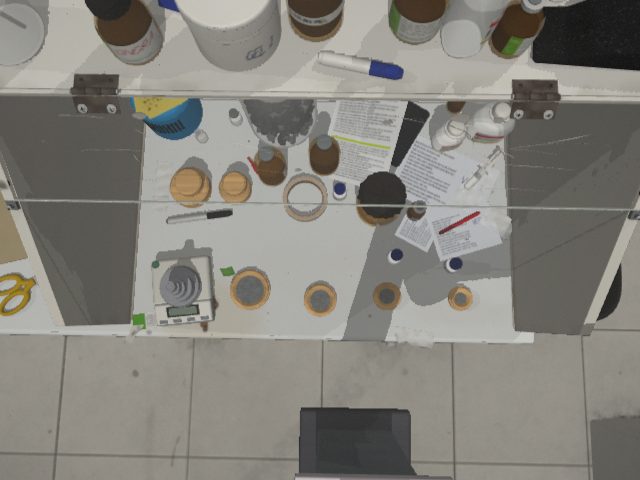

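The scene view shows the pile on the balance at the left of the hood (215,318). The open cases run in a row to the right, by size: 500 g at (290,318), 200 g at (356,299), 100 g at (408,276) and 50 g at (463,257). In the top view these are pile (180,285), then (250,289), (320,299), (387,295) and (460,298). The two closed round boxes and the ring are distractors.

```bash
cat > h.py <<'E'
import numpy as np,cv2
from plant import arm
def ray(c,uv,z):
    K=np.array(c["camera_matrix"]);T=np.array(c["camera_from_world"]);R,t=T[:3,:3],T[:3,3]
    o=-R.T@t; d=R.T@np.linalg.solve(K,[uv[0],uv[1],1.]); return o+d*(z-o[2])/d[2]
def proj(c,P):
    K=np.array(c["camera_matrix"]);T=np.array(c["camera_from_world"]);q=K@(T[:3,:3]@np.array(P)+T[:3,3]);return q[:2]/q[2]
E
python3 - <<'E'
from h import *
rois={"top":[(250,289),(320,299),(387,295),(460,298)],"scene":[(290,318),(356,299),(408,276),(463,257)]}
for n in rois:
    im=cv2.imread(f"pics/{n}0.png");c=arm.calibration(n);hsv=cv2.cvtColor(im,cv2.COLOR_BGR2HSV)
    m=cv2.inRange(hsv,(8,70,60),(25,255,255))
    cs,_=cv2.findContours(m,cv2.RETR_EXTERNAL,cv2.CHAIN_APPROX_NONE)
    for p in rois[n]:
        b=max([k for k in cs if len(k)>20 and np.hypot(*(k[:,0].mean(0)-p))<20],key=cv2.contourArea,default=None)
        if b is None: print(n,p,"none");continue
        e=cv2.fitEllipse(cv2.convexHull(b))
        W=np.array([ray(c,q[0],0.012)[:2] for q in cv2.convexHull(b)]).astype(np.float32)
        (cc,r)=cv2.minEnclosingCircle(W)
        print(n,p,np.round(e[0],1),np.round(e[1],1),"world",ray(c,e[0],.012).round(4),"circ",np.round(cc,4),round(2*r,4))
c=arm.calibration("top")
print("pile top", ray(c,(183,285),.143),"pan guess",ray(c,(180,285),.08))
im=cv2.imread("pics/top0.png")[235:345,120:280]
cv2.imwrite("pics/pile0.png",cv2.resize(im,None,fx=5,fy=5,interpolation=cv2.INTER_CUBIC))
E
```

```text
top (250, 289) [249.5 289.2] [39.3 40.5] world [0.5197 0.2611 0.012 ] circ [0.5199 0.261 ] 0.0839
top (320, 299) [319.8 299.6] [31.9 32.3] world [0.5009 0.1142 0.012 ] circ [0.501  0.1142] 0.0673
top (387, 295) [386.6 295.9] [26.9 27.4] world [ 0.5109 -0.0244  0.012 ] circ [ 0.5107 -0.0245] 0.0574
top (460, 298) [459.9 297.9] [23.4 24.3] world [ 0.5094 -0.176   0.012 ] circ [ 0.5094 -0.176 ] 0.0505
scene (290, 318) [288.9 318.3] [31.8 41.8] world [0.513  0.2636 0.012 ] circ [0.5156 0.2652] 0.0934
scene (356, 299) [356.4 299.5] [24.7 32.2] world [0.4945 0.1172 0.012 ] circ [0.4957 0.1168] 0.0773
scene (408, 276) [407.9 276.4] [19.4 26.1] world [ 0.5045 -0.0208  0.012 ] circ [ 0.5043 -0.0223] 0.0694
scene (463, 257) [461.9 256.1] [16.2 21.7] world [ 0.5037 -0.1727  0.012 ] circ [ 0.5057 -0.1718] 0.0641
pile top [0.51906377 0.36722729 0.143     ] pan guess [0.52232962 0.3891667  0.08      ]
```

View pics/pile0.png

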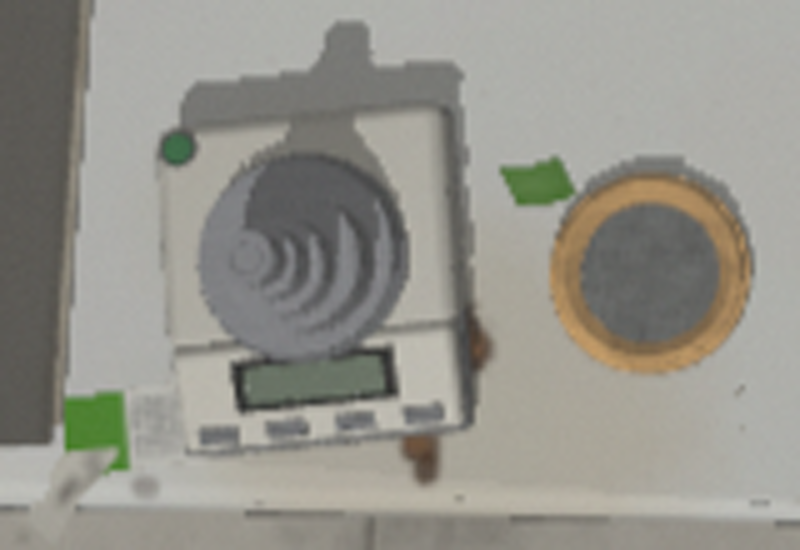

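Run:
```python
from h import *
c=arm.calibration("top")
for p in [(512,325),(135,325)]: print("wall",p,ray(c,p,0).round(3))
for n,p,z in [("top50",(250,257),.143),("pan",(304,256),.052)]:
    print(n,ray(c,(120+p[0]/5-.4,235+p[1]/5-.4),z).round(4))
cs=arm.calibration("scene")
for z in (.052,.08,.102,.123,.143): print(z,proj(c,[.52,.38,z]).round(1),proj(cs,[.52,.38,z]).round(1))
w=arm.calibration("wrist");T=w["camera_from_world"];o=arm.get_obs()
print(w["camera_matrix"][0],"cam pos",-T[:3,:3].T@T[:3,3]-o["tcp_pos"],"fwd",T[2,:3])
```

```text
wall (512, 325) [ 0.456 -0.286  0.   ]
wall (135, 325) [0.442 0.499 0.   ]
top50 [0.5168 0.392  0.143 ]
pan [0.5222 0.3955 0.052 ]
0.052 [188. 287.] [230.  321.3]
0.08 [184.6 286.3] [228.2 310.1]
0.102 [181.8 285.6] [226.7 301. ]
0.123 [178.9 285. ] [225.3 292.2]
0.143 [176.2 284.4] [223.9 283.5]
[397.06323211   0.         321.12643745] cam pos [0.07334368 0.03033445 0.14194281] fwd [-0.28823437 -0.11542532 -0.95057769]
```

{"method": "jog_arm", "body": {
  "plan": [
    [0,4,0.5,0,0,1.3,0],
    [0.5,4,0.5,0,0,1.3,0],
    [0.5,4,0.5,0,0,1.3,0],
    [1,4,0.5,0,0,1.3,0],
    [1,4,0,0,0,1.3,0],
    [1,4,0,0,0,1.3,0],
    [2,3.6,0,0,0,1.3,0],
    [2,3.6,0,0,0,1.3,0],
    [2,3.6,0,0,0,1.3,0],
    [2,3.6,0,0,0,1.3,0],
    [2,3.6,0,0,0,0.5,0]
  ]
}}

```text
clock: 1.02
tcp_pos: [0.396, -0.2026, 0.2511]
eef_rot: [-1.571, -0.0, -1.57]
wrist_force: [1.9, -0.0, 0.4]
opening: 0.0855
```

{"method": "jog_arm", "body": {
  "plan": [
    [0.8,3.9,0,0,0,1.2,100],
    [0.8,3.9,0,0,0,1.2,100],
    [0.8,3.9,0,0,0,1.2,100],
    [0.8,3.9,0,0,0,1.2,100],
    [0.8,3.9,0,0,0,1.2,100],
    [0.8,3.9,0,0,0,1.2,100],
    [0.8,3.9,0,0,0,1.2,100],
    [0.8,3.9,0,0,0,1.2,150],
    [0.8,3.9,0,0,0,1.2,150],
    [0.8,3.9,0,0,0,1.2,150],
    [0.8,3.9,0,0,0,1.2,150],
    [0.8,3.9,0,0,0,1.2,150],
    [0.8,3.9,0,0,0,1.2,150],
    [0.8,3.9,0,0,0,1.2,150],
    [0.8,4,0,0,0,1.2,150],
    [0,0.9,0,0,0,0,150],
    [0,0,0,0,0,0,150],
    [0,0,0,0,0,0,150]
  ]
}}

```text
clock: 2.52
tcp_pos: [0.5153, 0.3901, 0.2502]
eef_rot: [-1.573, 0.002, -0.004]
wrist_force: [0.4, -0.7, -0.2]
opening: 0.0351
```

Run:
```python
from h import *
o=arm.get_obs();c=arm.calibration("wrist");im=arm.snapshot("wrist");cv2.imwrite("pics/w1.png",im);np.savez("w1.npz",**c)
print(o["qpos"],o["tcp_pos"],o["opening"]); T=c["camera_from_world"];print(-T[:3,:3].T@T[:3,3])
print(proj(c,[.517,.392,.143]))
```

```text
[ 6.09878255e-01  2.01012454e-01  1.64561958e+00 -6.62590236e-04
  1.29732372e+00 -9.57129498e-01] [0.51525545 0.39013409 0.25023959] 0.035114140784229635
[0.43574106 0.39120193 0.3922685 ]
[323.35401962 235.8315187 ]
```

View pics/w1.png

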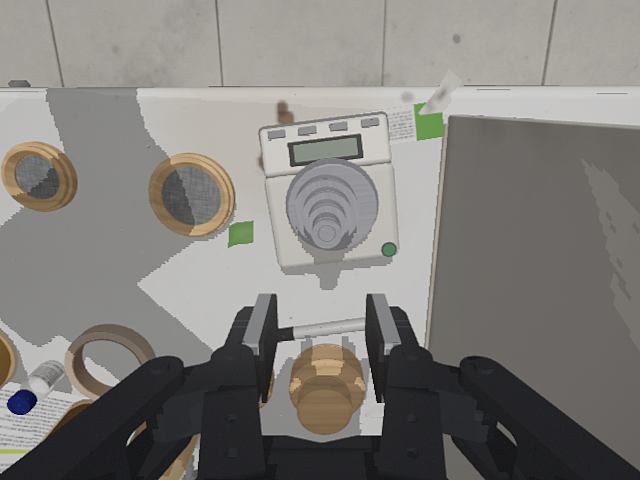

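The wrist view shows the pile centred at about (330,215), with the 50 g top face near (327,232). The jaw straddles the view's lower half, and the left wall is well clear. Next a crop, to fit the circles.

Run:
```python
from h import *
im=cv2.imread("pics/w1.png")[150:270,270:390];cv2.imwrite("pics/w1c.png",cv2.resize(im,None,fx=5,fy=5,interpolation=cv2.INTER_CUBIC))
c=np.load("w1.npz")
for n,z,r in [("50",.143,.01),("100",.123,.014),("200",.102,.019),("500",.08,.027),("pan",.052,.04)]:
    print(n,[(proj(c,[.517+dx,.392+dy,z])-(270,150)).round(1)*5 for dx,dy in [(0,0),(-r,0),(0,r),(r,0),(0,-r)]])
```

```text
50 [array([267., 429.]), array([266.5, 356.5]), array([342.5, 429. ]), array([267. , 500.5]), array([191. , 429.5])]
100 [array([266. , 385.5]), array([266. , 289.5]), array([365., 385.]), array([266.5, 478.5]), array([167.5, 385.5])]
200 [array([266. , 345.5]), array([265.5, 222.5]), array([391., 345.]), array([266., 464.]), array([140.5, 345.5])]
500 [array([265.5, 309. ]), array([265., 143.]), array([432. , 308.5]), array([265.5, 466. ]), array([ 99. , 309.5])]
pan [array([265. , 268.5]), array([264.5,  38.5]), array([492.5, 268. ]), array([265.5, 483. ]), array([ 37., 269.])]
```

View pics/w1c.png

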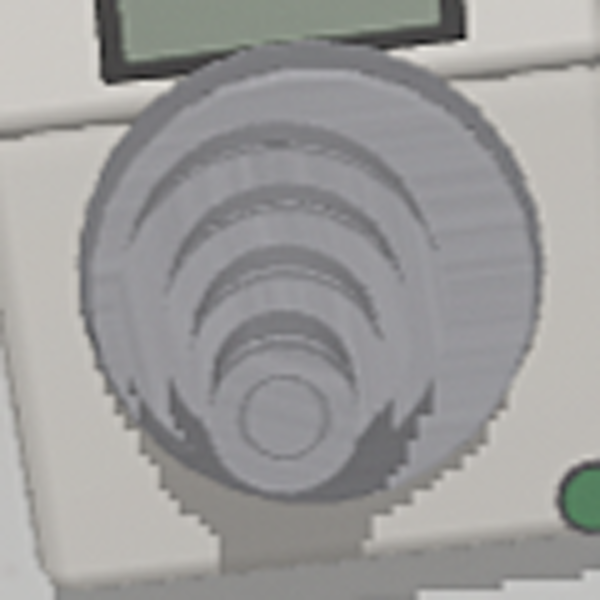

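The crop shows the 50 g top face centred at (285,416), which gives (0.515, 0.394). The lower weights are stacked on about the same axis, and the pan sits about 5 mm further along +y. This agrees with the top view to within 2 mm, so I lower to the 50 g weight.

{"method": "jog_arm", "body": {
  "plan": [
    [0,0.4,-2,0,0,0,150],
    [0,0,-3,0,0,0,150],
    [0,0,-3,0,0,0,150],
    [0,0,-2,0,0,0,150],
    [0,0,-1,0,0,0,150],
    [0,0,-0.7,0,0,0,150],
    [0,0,0,0,0,0,150],
    [0,0,0,0,0,0,150]
  ]
}}

```text
clock: 3.23
tcp_pos: [0.5166, 0.3941, 0.1356]
eef_rot: [-1.57, -0.001, -0.005]
wrist_force: [-1.2, 0.5, 0.2]
opening: 0.0355
```

Run:
```python
from h import *
o=arm.get_obs();print(o["tcp_pos"],o["eef_rot"],o["opening"],o["wrist_force"])
im=np.hstack([arm.snapshot("wrist")[150:450,170:490],cv2.resize(arm.snapshot("scene")[230:380,150:310],(320,300),interpolation=cv2.INTER_CUBIC)]);cv2.imwrite("pics/w2.png",im)
```

```text
[0.51663343 0.39410545 0.13556095] [-1.56994985e+00 -1.34009354e-03 -4.89061036e-03] 0.03549392491074501 [-1.15809574  0.45473444  0.19063823]
```

View pics/w2.png

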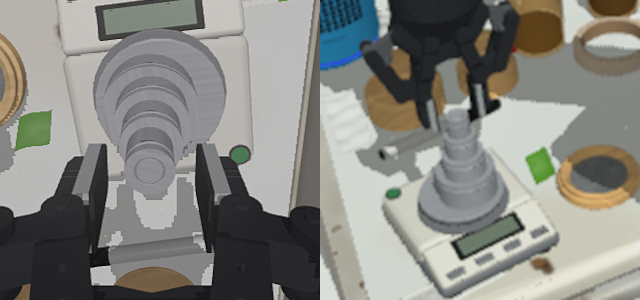

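The weight sits midway between the pads (column 151 between 103 and 200). I go down 3 mm and close.

{"method": "jog_arm", "body": {
  "plan": [
    [0,0,-0.3,0,0,0,150],
    [0,0,0,0,0,0,170],
    [0,0,0,0,0,0,190],
    [0,0,0,0,0,0,210],
    [0,0,0,0,0,0,230],
    [0,0,0,0,0,0,230],
    [0,0,0,0,0,0,230],
    [0,0,0,0,0,0,230]
  ]
}}

```text
clock: 4.0
tcp_pos: [0.5163, 0.3948, 0.1321]
eef_rot: [-1.57, -0.001, -0.004]
wrist_force: [-0.5, 0.2, 5.4]
opening: 0.0167
```

Run:
```python
from h import *
o=arm.get_obs();print(o["tcp_pos"],o["opening"],o["wrist_force"])
im=np.hstack([arm.snapshot("wrist")[150:450,170:490],cv2.resize(arm.snapshot("scene")[240:340,170:277],(320,300),interpolation=cv2.INTER_CUBIC)]);cv2.imwrite("pics/w3.png",im)
c=arm.calibration("wrist");print(proj(c,o["tcp_pos"])-(170,150),proj(c,[*o["tcp_pos"][:2],.143])-(170,150))
```

```text
[0.51630217 0.39476472 0.13206035] 0.016742284074353467 [-0.49709463  0.17548756  5.42830131]
[149.72378036 164.47094663] [149.65727435 179.05008174]
```

View pics/w3.png

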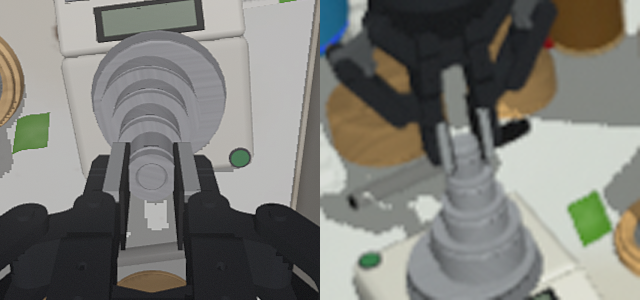

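The weight is centred between the pads: row 178, with 179 predicted. Lift slowly and check.

{"method": "jog_arm", "body": {
  "plan": [
    [0,0,0.2,0,0,0,230],
    [0,0,0.3,0,0,0,230],
    [0,0,0.5,0,0,0,230],
    [0,0,1,0,0,0,230],
    [0,0,2,0,0,0,230],
    [0,0,2,0,0,0,230],
    [0,0,2,0,0,0,230],
    [0,0,0,0,0,0,230],
    [0,0,0,0,0,0,230]
  ]
}}

```text
clock: 4.85
tcp_pos: [0.5169, 0.3951, 0.2136]
eef_rot: [-1.568, -0.003, -0.004]
wrist_force: [-0.1, -0.1, -0.9]
opening: 0.0167
```

Run:
```python
from h import *
o=arm.get_obs();print(o["tcp_pos"],o["opening"],o["wrist_force"])
c=arm.calibration("wrist");w=arm.snapshot("wrist");cv2.imwrite("pics/w4full.png",w);np.savez("w4.npz",**c)
im=np.hstack([w[50:350,170:490],cv2.resize(arm.snapshot("scene")[210:340,160:299],(320,300),interpolation=cv2.INTER_CUBIC)]);cv2.imwrite("pics/w4.png",im)
```

```text
[0.51690121 0.39508215 0.21360475] 0.01672901398642893 [-0.09474317 -0.12047444 -0.94294263]
```

View pics/w4.png

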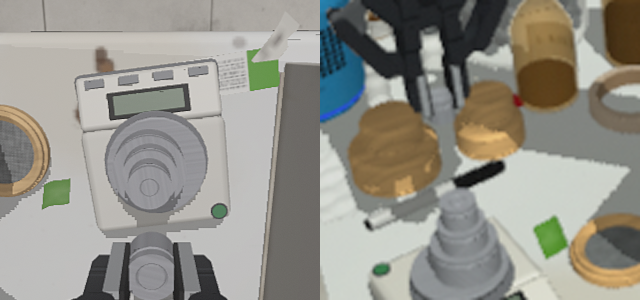

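The 50 g weight is held upright. The 100 g top face is now at (319,237) in the full picture. Carry to case_50.

{"method": "jog_arm", "body": {
  "plan": [
    [0,-1,0,0,0,0,230],
    [0,-2.5,0,0,0,0,230],
    [0,-4,0,0,0,0,230],
    [0,-4,0,0,0,0,230],
    [0,-4,0,0,0,0,230],
    [0,-4,0,0,0,0,230],
    [0,-4,0,0,0,0,230],
    [0,-4,0,0,0,0,230],
    [0,-4,0,0,0,0,230],
    [0,-4,0,0,0,0,230],
    [-0.8,-4,-1,0,0,0,230],
    [0,-4,-2,0,0,0,230],
    [0,-4,-2,0,0,0,230],
    [0,-4,-2,0,0,0,230],
    [0,-3.5,-2,0,0,0,230],
    [0,-2,0,0,0,0,230],
    [0,0,0,0,0,0,230],
    [0,0,0,0,0,0,230]
  ]
}}

```text
clock: 6.45
tcp_pos: [0.5062, -0.168, 0.1238]
eef_rot: [-1.569, 0.003, -0.007]
wrist_force: [-0.6, 1.3, -0.1]
opening: 0.0169
```

```bash
cat >> h.py <<'E'
def look(name,R,guess,zc=.012):
    """wrist look at a case: wood outline -> centre, using points on the rim's outer edge"""
    o=arm.get_obs();c=arm.calibration("wrist");im=arm.snapshot("wrist");cv2.imwrite(f"pics/{name}.png",im);np.savez(name+".npz",**c)
    print(o["tcp_pos"],"open",o["opening"],"F",o["wrist_force"].round(2))
    hsv=cv2.cvtColor(im,cv2.COLOR_BGR2HSV);m=cv2.inRange(hsv,(8,70,60),(25,255,255))
    g=proj(c,[*guess,.016]);print("guess px",g.round(1))
    yy,xx=np.nonzero(m);W=np.array([ray(c,(x,y),.016)[:2] for x,y in zip(xx,yy) if np.hypot(x-g[0],y-g[1])<250])
    W=W[np.hypot(*(W-guess).T)<R+.012]
    # outline = outermost wood point per direction; robust circle fit of known radius at rim height
    from scipy.optimize import least_squares
    a=np.arctan2(*(W-guess).T[::-1]);r=np.hypot(*(W-guess).T);b=((a+np.pi)/(2*np.pi)*72).astype(int)
    P=np.array([W[b==k][r[b==k].argmax()] for k in set(b)])
    s=least_squares(lambda p:np.hypot(*(P-p[:2]).T)-p[2],[*guess,R],loss="soft_l1",f_scale=.001)
    print(len(P),"centre",s.x[:2].round(4),"R",s.x[2].round(4),"delta cm",((s.x[:2]-o["tcp_pos"][:2])*100).round(2))
E
python3 -c "
from h import *
look('c50',.025,np.array([.509,-.176]))
im=cv2.imread('pics/c50.png');cv2.imwrite('pics/c50v.png',im)
c=np.load('w4.npz');print('100 top',ray(c,(319,237),.123))"
```

```text
[ 0.50620674 -0.16797229  0.12380598] open 0.016905846359000803 F [-0.61  1.27 -0.15]
guess px [308.  237.4]
72 centre [ 0.5061 -0.1767] R 0.0242 delta cm [-0.01 -0.88]
100 top [0.51441307 0.39459129 0.123     ]
```

View pics/c50v.png

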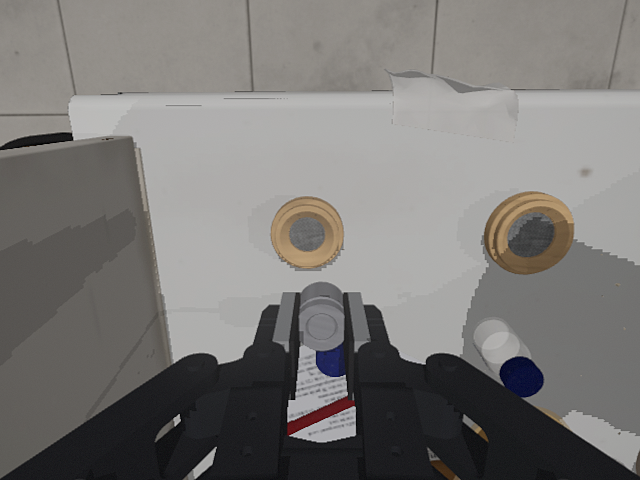

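Case_50 is at (308,233) with the weight held just below it. Wrist and top estimates of its centre agree to 3 mm. Lower toward the well.

{"method": "jog_arm", "body": {
  "plan": [
    [0.2,-0.8,-1,0,0,0,230],
    [0,0,-2,0,0,0,230],
    [0,0,-2,0,0,0,230],
    [0,0,-2,0,0,0,230],
    [0,0,-1.5,0,0,0,230],
    [0,0,-0.5,0,0,0,230],
    [0,0,0,0,0,0,230],
    [0,0,0,0,0,0,230]
  ]
}}

```text
clock: 7.17
tcp_pos: [0.5103, -0.1746, 0.0356]
eef_rot: [-1.571, -0.0, -0.003]
wrist_force: [0.1, -0.3, -0.6]
opening: 0.0167
```

```bash
python3 -c "
from h import *
look('c50b',.025,np.array([.507,-.1765]))
im=cv2.imread('pics/c50b.png')[130:400,180:460];cv2.imwrite('pics/c50bv.png',cv2.resize(im,None,fx=2,fy=2))"
```

```text
[ 0.51025173 -0.17462205  0.03561707] open 0.016660135466509515 F [ 0.1  -0.3  -0.63]
guess px [315.6 285.9]
47 centre [ 0.504  -0.1769] R 0.0237 delta cm [-0.62 -0.23]
```

View pics/c50bv.png

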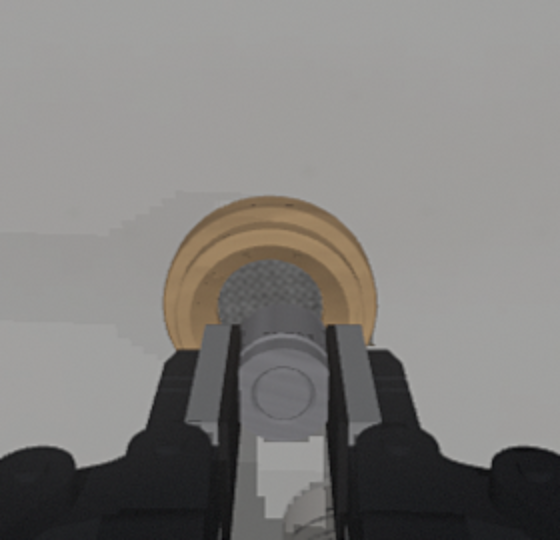

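```bash
python3 -c "
from h import *
c=np.load('c50b.npz')
for x0 in (.504,.506,.508,.510):
  print(x0,[ ((proj(c,[x0-r,-.177,z])-(180,130))*2).round(0).tolist() for r,z in [(.025,0),(.025,.016),(.018,.016),(.0125,.0105),(.0125,.0085)]], 'felt sides',[((proj(c,[x0,-.177+s,.0085])-(180,130))*2).round(0).tolist() for s in (-.0125,.0125)])
o=arm.get_obs()['tcp_pos']
print('weight top centre if at tcp',(proj(c,[o[0],o[1],.0466])-(180,130))*2)"
```

```text
0.504 [[269.0, 172.0], [268.0, 192.0], [268.0, 223.0], [269.0, 238.0], [269.0, 235.0]] felt sides [[215.0, 286.0], [324.0, 286.0]]
0.506 [[269.0, 180.0], [268.0, 201.0], [268.0, 232.0], [269.0, 247.0], [269.0, 243.0]] felt sides [[216.0, 294.0], [323.0, 294.0]]
0.508 [[269.0, 188.0], [268.0, 210.0], [268.0, 240.0], [269.0, 255.0], [269.0, 252.0]] felt sides [[216.0, 302.0], [323.0, 302.0]]
0.51 [[269.0, 197.0], [268.0, 218.0], [268.0, 249.0], [269.0, 263.0], [269.0, 260.0]] felt sides [[216.0, 310.0], [323.0, 310.0]]
weight top centre if at tcp [277.114565   400.92126775]
```

The rim edges (rows 197, 222, 247 and 260) match a case centred at x = 0.510, y = -0.177, which confirms the top view. The weight sits about 1.5 mm short in x and 3 mm left. I correct and lower to the felt.

{"method": "jog_arm", "body": {
  "plan": [
    [0.15,-0.3,0,0,0,0,230],
    [0,0,-0.3,0,0,0,230],
    [0,0,-0.4,0,0,0,230],
    [0,0,-0.4,0,0,0,230],
    [0,0,-0.3,0,0,0,230],
    [0,0,-0.2,0,0,0,230],
    [0,0,0,0,0,0,230],
    [0,0,0,0,0,0,230]
  ]
}}

```text
clock: 7.88
tcp_pos: [0.5111, -0.178, 0.0191]
eef_rot: [-1.571, 0.001, -0.004]
wrist_force: [-0.2, -0.5, -0.3]
opening: 0.0174
```

{"method": "jog_arm", "body": {
  "plan": [
    [0,0,-0.1,0,0,0,230],
    [0,0,0,0,0,0,230],
    [0,0,0,0,0,0,200],
    [0,0,0,0,0,0,180],
    [0,0,0,0,0,0,150],
    [0,0,0,0,0,0,140],
    [0,0,0,0,0,0,140],
    [0,0,0.5,0,0,0,140],
    [0,0,1,0,0,0,140],
    [0,0,3,0,0,0,140],
    [0,0,4,0,0,0,140],
    [0,0,4,0,0,0,140],
    [0,0,0,0,0,0,140],
    [0,0,0,0,0,0,140]
  ]
}}

```text
clock: 9.05
tcp_pos: [0.5145, -0.1793, 0.1485]
eef_rot: [-1.574, -0.008, -0.004]
wrist_force: [-0.6, 0.2, -0.2]
opening: 0.0386
```

```bash
python3 -c "
from h import *
o=arm.get_obs();print(o['tcp_pos'],o['opening'],o['wrist_force'])
w=arm.snapshot('wrist');np.savez('d50.npz',**arm.calibration('wrist'))
cv2.imwrite('pics/d50.png',cv2.resize(w[150:330,210:420],None,fx=2,fy=2))
c=np.load('d50.npz');print([((proj(c,[.51,-.177,z])-(210,150))*2).round() for z in (.0085,.016,.0285)])"
```

```text
[ 0.51449182 -0.17930674  0.14846094] 0.03864107045793199 [-0.62321337  0.24894945 -0.19012173]
[array([225., 133.]), array([226., 138.]), array([226., 149.])]
```

View pics/d50.png

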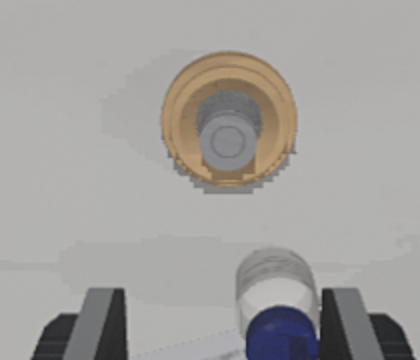

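The 50 g weight stands in its well, with its top face at (229,143) concentric with the felt. Next the 100 g weight, at about (0.515, 0.3945) with its top at 0.123.

{"method": "jog_arm", "body": {
  "plan": [
    [0,2,2,0,0,0,130],
    [0,3.9,2,0,0,0,130],
    [0,4,0,0,0,0,130],
    [0,4,0,0,0,0,130],
    [0,4,0,0,0,0,130],
    [0,4,0,0,0,0,130],
    [0,4,0,0,0,0,130],
    [0,4,0,0,0,0,130],
    [0,4,0,0,0,0,130],
    [0,4,0,0,0,0,130],
    [0,4,0,0,0,0,130],
    [0,4,0,0,0,0,130],
    [0,4,0,0,0,0,130],
    [0,4,0,0,0,0,130],
    [0,2.5,0,0,0,0,130],
    [0,1,0,0,0,0,130],
    [0,0,0,0,0,0,130],
    [0,0,0,0,0,0,130]
  ]
}}

```text
clock: 10.6
tcp_pos: [0.5105, 0.393, 0.1808]
eef_rot: [-1.573, 0.002, -0.003]
wrist_force: [-0.4, 0.4, -0.1]
opening: 0.0416
```

```bash
cat >> h.py <<'E'
def pile(name,g,z,r):
    o=arm.get_obs();c=arm.calibration("wrist");im=arm.snapshot("wrist");cv2.imwrite(f"pics/{name}.png",im);np.savez(name+".npz",**c)
    u=proj(c,[*g,z]);R=abs(proj(c,[g[0],g[1]+r,z])[0]-u[0])
    print(o["tcp_pos"],"open",o["opening"],"F",o["wrist_force"].round(2),"pred",u.round(1),"r",R.round(1))
    x0,y0=int(u[0])-60,int(u[1])-60
    gray=cv2.resize(cv2.cvtColor(im,cv2.COLOR_BGR2GRAY)[y0:y0+120,x0:x0+120],None,fx=4,fy=4,interpolation=cv2.INTER_CUBIC)
    for lo,hi,tag in [(.93,1.07,"rim"),(.5,.85,"inner")]:
        h=cv2.HoughCircles(gray,cv2.HOUGH_GRADIENT,1,20,param1=60,param2=18,minRadius=int(4*R*lo),maxRadius=int(4*R*hi)+1)
        if h is None: print(tag,"none");continue
        for q in h[0][:4]:
            p=ray(c,((q[0]+.5)/4-.5+x0,(q[1]+.5)/4-.5+y0),z)
            print(tag,(q/4).round(1)+np.array([x0,y0,0]),p.round(4),"delta cm",((p-o["tcp_pos"])[:2]*100).round(2))
E
python3 -c "
from h import *
pile('p100',(.5145,.3945),.123,.014)
im=cv2.imread('pics/p100.png')[120:320,200:440];cv2.imwrite('pics/p100v.png',cv2.resize(im,None,fx=2.5,fy=2.5))"
```

```text
[0.51052518 0.39296504 0.18076187] open 0.04160923340895852 F [-0.44  0.38 -0.1 ] pred [323.2 268. ] r 25.8
rim [323.40000153 266.59999847  25.60000038] [0.5134 0.3944 0.123 ] delta cm [0.29 0.14]
rim [326.59999847 249.40000153  27.60000038] [0.5035 0.3961 0.123 ] delta cm [-0.7   0.32]
rim [322.90000153 260.59999847  27.29999924] [0.51   0.3941 0.123 ] delta cm [-0.06  0.12]
inner [321.40000153 264.40000153  21.29999924] [0.5121 0.3933 0.123 ] delta cm [0.16 0.03]
inner [321.40000153 255.40000153  21.29999924] [0.5069 0.3933 0.123 ] delta cm [-0.36  0.04]
inner [326.40000153 255.40000153  20.79999924] [0.5069 0.396  0.123 ] delta cm [-0.36  0.31]
inner [327.09999847 263.90000153  21.60000038] [0.5118 0.3964 0.123 ] delta cm [0.13 0.35]
```

The strongest rim circle gives (0.5134, 0.3944), in line with the earlier estimate. Lower over it.

{"method": "jog_arm", "body": {
  "plan": [
    [0.35,0.15,0,0,0,0,130],
    [0,0,-1.5,0,0,0,130],
    [0,0,-2,0,0,0,130],
    [0,0,-1.5,0,0,0,130],
    [0,0,-1,0,0,0,130],
    [0,0,-0.7,0,0,0,130],
    [0,0,0,0,0,0,130],
    [0,0,0,0,0,0,130],
    [0,0,0,0,0,0,130]
  ]
}}

```text
clock: 11.4
tcp_pos: [0.5157, 0.3957, 0.1167]
eef_rot: [-1.57, -0.002, -0.004]
wrist_force: [0.8, -0.3, 0.1]
opening: 0.0418
```

{"method": "jog_arm", "body": {
  "plan": [
    [-0.1,-0.1,-0.3,0,0,0,130],
    [0,0,-0.25,0,0,0,130],
    [0,0,0,0,0,0,130],
    [0,0,0,0,0,0,150],
    [0,0,0,0,0,0,170],
    [0,0,0,0,0,0,190],
    [0,0,0,0,0,0,210],
    [0,0,0,0,0,0,210],
    [0,0,0,0,0,0,210],
    [0,0,0,0,0,0,210]
  ]
}}

```text
clock: 12.23
tcp_pos: [0.5142, 0.3948, 0.1104]
eef_rot: [-1.57, -0.001, -0.004]
wrist_force: [-0.0, -0.1, 2.2]
opening: 0.0257
```

{"method": "jog_arm", "body": {
  "plan": [
    [0,0,0.2,0,0,0,210],
    [0,0,0.3,0,0,0,210],
    [0,0,0.5,0,0,0,210],
    [0,0,2,0,0,0,210],
    [0,0,2,0,0,0,210],
    [0,-1,2,0,0,0,210],
    [0,-2.5,0,0,0,0,210],
    [0,-4,0,0,0,0,210],
    [0,-4,0,0,0,0,210],
    [0,-4,0,0,0,0,210],
    [0,-4,0,0,0,0,210],
    [0,-4,0,0,0,0,210],
    [0,-4,0,0,0,0,210],
    [-0.3,-4,-1,0,0,0,210],
    [0,-4,-2,0,0,0,210],
    [0,-3.5,-2,0,0,0,210],
    [0,-2,-2,0,0,0,210],
    [0,-1,-2,0,0,0,210],
    [0,0,0,0,0,0,210],
    [0,0,0,0,0,0,210]
  ]
}}

```text
clock: 13.9
tcp_pos: [0.5096, -0.0231, 0.0904]
eef_rot: [-1.57, 0.003, -0.006]
wrist_force: [-0.5, -0.0, -1.1]
opening: 0.0254
```

```bash
cat >> h.py <<'E'
def rim(name,Rc,Rr,Rf,ctr,crop=(160,100,340,300),s=2):
    "snapshot; print predicted pixels (in crop) of case features for centre ctr, and weight top at tcp"
    o=arm.get_obs();c=arm.calibration("wrist");im=arm.snapshot("wrist");np.savez(name+".npz",**c)
    x,y,w,h=crop;cv2.imwrite(f"pics/{name}.png",cv2.resize(im[y:y+h,x:x+w],None,fx=s,fy=s,interpolation=cv2.INTER_CUBIC))
    print(o["tcp_pos"],"open",o["opening"],"F",o["wrist_force"].round(2))
    f=lambda P:((proj(c,P)-(x,y))*s).round(1).tolist()
    print("near edge: base,top,funnel rim,felt",[f([ctr[0]-r,ctr[1],z]) for r,z in [(Rc,0),(Rc,.016),(Rr,.016),(Rf,.0105)]],"px/mm",np.round((np.array(f([ctr[0]+.001,ctr[1],.016]))-f([ctr[0],ctr[1],.016])),2))
    print("case sides",[f([ctr[0],ctr[1]+q*Rc,.016]) for q in(-1,1)]);return f,o
E
python3 -c "
from h import *
f,o=rim('c100',.029,.022,.0165,(.511,-.025))
t=o['tcp_pos'];print('weight top at tcp',f([t[0],t[1],t[2]-.009+.021]))"
```

```text
[ 0.50959848 -0.02312491  0.09037948] open 0.025402442531309723 F [-0.54 -0.03 -1.06]
near edge: base,top,funnel rim,felt [[313.3, 196.4], [312.8, 208.8], [313.0, 233.0], [313.4, 246.3]] px/mm [0.  3.2]
case sides [[213.9, 306.7], [413.4, 305.6]]
weight top at tcp [319.3, 460.9]
```

View pics/c100.png

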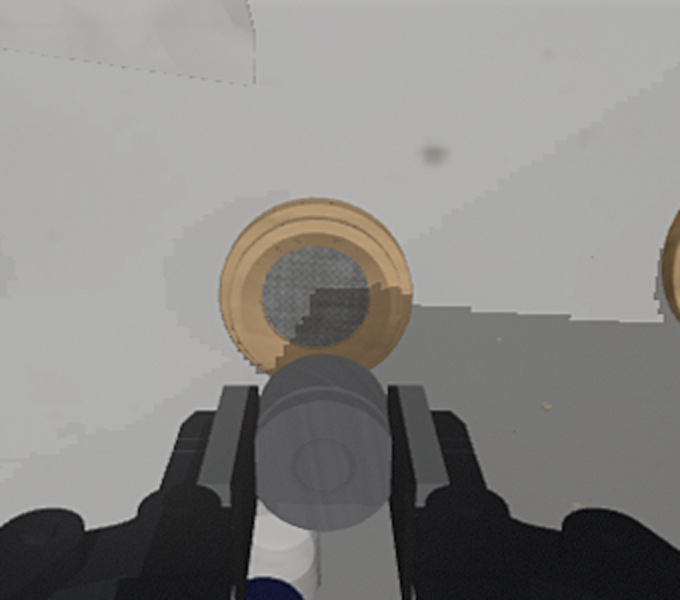

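Case_100 matches the prediction: near edges at rows 197, 217, 234 and 246, and sides at 220 and 412, giving a centre of (0.511, -0.024). The held weight's top at (323,465) puts it 2 mm left of centre. Correct and lower.

{"method": "jog_arm", "body": {
  "plan": [
    [0,-0.2,-1,0,0,0,210],
    [0,0,-2,0,0,0,210],
    [0,0,-1.5,0,0,0,210],
    [0,0,-1,0,0,0,210],
    [0,0,-0.5,0,0,0,210],
    [0,0,-0.3,0,0,0,210],
    [0,0,-0.3,0,0,0,210],
    [0,0,0,0,0,0,210],
    [0,0,0,0,0,0,210]
  ]
}}

```text
clock: 14.7
tcp_pos: [0.5115, -0.0247, 0.0259]
eef_rot: [-1.571, -0.001, -0.004]
wrist_force: [-0.1, -1.5, -1.3]
opening: 0.0254
```

{"method": "jog_arm", "body": {
  "plan": [
    [-0.1,0,-0.3,0,0,0,210],
    [0,0,-0.3,0,0,0,210],
    [0,0,-0.2,0,0,0,210],
    [0,0,0,0,0,0,210],
    [0,0,0,0,0,0,210]
  ]
}}

```text
clock: 15.12
tcp_pos: [0.5098, -0.0248, 0.0172]
eef_rot: [-1.571, 0.0, -0.004]
wrist_force: [-0.2, -0.4, -1.5]
opening: 0.0255
```

{"method": "jog_arm", "body": {
  "plan": [
    [0,0,-0.05,0,0,0,210],
    [0,0,0,0,0,0,190],
    [0,0,0,0,0,0,170],
    [0,0,0,0,0,0,150],
    [0,0,0,0,0,0,120],
    [0,0,0,0,0,0,110],
    [0,0,0,0,0,0,110],
    [0,0,0.5,0,0,0,110],
    [0,0,1,0,0,0,110],
    [0,0,3,0,0,0,110],
    [0,0,4,0,0,0,110],
    [0,0,4,0,0,0,100],
    [0,0,0,0,0,0,100],
    [0,0,0,0,0,0,100]
  ]
}}

```text
clock: 16.28
tcp_pos: [0.5132, -0.0251, 0.1467]
eef_rot: [-1.572, -0.009, -0.004]
wrist_force: [-0.9, 1.1, -0.4]
opening: 0.0518
```

```bash
cat >> h.py <<'E'
def placed(name,ctr,r,h):
    "weight seen in its case: Hough circle of the top face, at the height it has when standing on the felt"
    pile(name,ctr,.0085+h,r)
E
python3 -c "
from h import *
placed('d100',(.511,-.0243),.014,.021)"
```

```text
[ 0.51323243 -0.0250921   0.14668782] open 0.051775255494095423 F [-0.92  1.08 -0.37] pred [321.6 224.1] r 20.6
rim none
inner none
```

```bash
python3 -c "
from h import *
c=np.load('d100.npz');im=cv2.imread('pics/d100.png')
g=cv2.resize(cv2.cvtColor(im,cv2.COLOR_BGR2GRAY)[174:274,271:371],None,fx=4,fy=4,interpolation=cv2.INTER_CUBIC)
h=cv2.HoughCircles(g,cv2.HOUGH_GRADIENT,1.5,15,param1=30,param2=18,minRadius=75,maxRadius=92)
print(None if h is None else [((q/4).round(1)+[271,174,0], ray(c,(q[0]/4+271,q[1]/4+174),.0295).round(4)) for q in h[0][:4]])"
```

```text
[(array([321.40000153, 216.59999847,  22.79999924]), array([ 0.5057, -0.0244,  0.0295])), (array([321.79999924, 225.90000153,  21.10000038]), array([ 0.5123, -0.0241,  0.0295])), (array([316.59999847, 204.60000038,  22.79999924]), array([ 0.4973, -0.0276,  0.0295])), (array([324.40000153, 214.29999924,  19.        ]), array([ 0.5041, -0.0223,  0.0295]))]
```

{"method": "jog_arm", "body": {
  "plan": [
    [0,2,1.5,0,0,0,100],
    [0,3.9,1,0,0,0,100],
    [0,4,0,0,0,0,100],
    [0,4,0,0,0,0,100],
    [0,4,0,0,0,0,100],
    [0,4,0,0,0,0,100],
    [0,4,0,0,0,0,100],
    [0,4,0,0,0,0,100],
    [0,4,0,0,0,0,100],
    [0,4,0,0,0,0,100],
    [0,3,0,0,0,0,100],
    [0,1,0,0,0,0,100],
    [0,0,0,0,0,0,100],
    [0,0,0,0,0,0,100]
  ]
}}

```text
clock: 17.5
tcp_pos: [0.5089, 0.3933, 0.165]
eef_rot: [-1.574, 0.003, -0.003]
wrist_force: [0.1, -0.4, 0.2]
opening: 0.0522
```

```bash
python3 -c "
from h import *
pile('p200',(.515,.3945),.102,.019)"
```

```text
[0.5088692  0.39331606 0.16499652] open 0.052238600625434846 F [ 0.09 -0.43  0.15] pred [322.6 268. ] r 34.1
rim [324.09999847 265.59999847  33.29999924] [0.5133 0.3952 0.102 ] delta cm [0.45 0.18]
rim [323.09999847 270.59999847  34.70000076] [0.5163 0.3946 0.102 ] delta cm [0.75 0.13]
rim [321.09999847 247.09999847  34.40000153] [0.5024 0.3935 0.102 ] delta cm [-0.65  0.02]
inner [325.59999847 254.40000153  28.79999924] [0.5067 0.396  0.102 ] delta cm [-0.22  0.27]
inner [328.09999847 261.90000153  28.        ] [0.5111 0.3974 0.102 ] delta cm [0.22 0.41]
inner [320.40000153 253.59999847  28.        ] [0.5062 0.3931 0.102 ] delta cm [-0.27 -0.02]
inner [321.09999847 260.09999847  27.5       ] [0.5101 0.3935 0.102 ] delta cm [0.12 0.02]
```

The 100 g weight reads (0.512, -0.024) in its well, against a case at (0.511, -0.024). The 200 g weight is at about (0.514, 0.395).

{"method": "jog_arm", "body": {
  "plan": [
    [0.4,0.15,-0.5,0,0,0,100],
    [0,0,-1.5,0,0,0,100],
    [0,0,-2,0,0,0,100],
    [0,0,-1.5,0,0,0,100],
    [0,0,-1,0,0,0,100],
    [0,0,-0.5,0,0,0,100],
    [0,0,0,0,0,0,100],
    [0,0,0,0,0,0,100],
    [0,0,0,0,0,0,100]
  ]
}}

```text
clock: 18.3
tcp_pos: [0.5148, 0.396, 0.0981]
eef_rot: [-1.57, -0.002, -0.004]
wrist_force: [-0.3, 0.1, 0.8]
opening: 0.0521
```

{"method": "jog_arm", "body": {
  "plan": [
    [0,-0.1,-0.4,0,0,0,100],
    [0,0,-0.4,0,0,0,100],
    [0,0,-0.2,0,0,0,100],
    [0,0,0,0,0,0,100],
    [0,0,0,0,0,0,120],
    [0,0,0,0,0,0,140],
    [0,0,0,0,0,0,160],
    [0,0,0,0,0,0,190],
    [0,0,0,0,0,0,190],
    [0,0,0,0,0,0,190],
    [0,0,0,0,0,0,190],
    [0,0,0,0,0,0,190]
  ]
}}

```text
clock: 19.3
tcp_pos: [0.5142, 0.395, 0.0873]
eef_rot: [-1.57, -0.001, -0.004]
wrist_force: [-0.7, 0.8, 2.8]
opening: 0.0359
```

{"method": "jog_arm", "body": {
  "plan": [
    [0,0,0.2,0,0,0,190],
    [0,0,0.3,0,0,0,190],
    [0,0,0.5,0,0,0,190],
    [0,0,2,0,0,0,190],
    [0,0,2,0,0,0,190],
    [0,0,2,0,0,0,190],
    [0,-1,0,0,0,0,190],
    [0,-2.5,0,0,0,0,190],
    [0,-4,0,0,0,0,190],
    [0,-4,0,0,0,0,190],
    [0,-4,0,0,0,0,190],
    [-0.6,-4,0,0,0,0,190],
    [-0.7,-4,-1,0,0,0,190],
    [0,-2.5,-2,0,0,0,190],
    [0,-1.5,-2,0,0,0,190],
    [0,-0.7,-2,0,0,0,190],
    [0,0,0,0,0,0,190],
    [0,0,0,0,0,0,190]
  ]
}}

```text
clock: 20.8
tcp_pos: [0.4987, 0.1118, 0.085]
eef_rot: [-1.572, 0.005, -0.005]
wrist_force: [-0.4, -0.3, -1.1]
opening: 0.0356
```

```bash
python3 -c "
from h import *
f,o=rim('c200',.034,.027,.0215,(.501,.1142))
t=o['tcp_pos'];print('weight top at tcp',f([t[0],t[1],t[2]-.0073+.022]))"
```

```text
[0.49872682 0.11177488 0.08497376] open 0.03556947380927235 F [-0.44 -0.3  -1.07]
near edge: base,top,funnel rim,felt [[328.2, 186.6], [328.6, 198.7], [328.7, 223.7], [328.6, 237.7]] px/mm [0.  3.3]
case sides [[209.5, 316.3], [448.4, 315.2]]
weight top at tcp [319.1, 468.5]
```

View pics/c200.png

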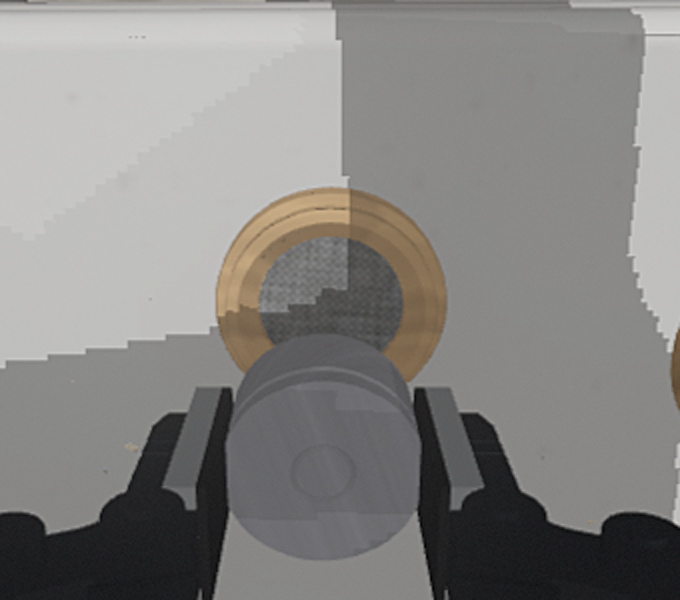

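Case_200 matches the prediction (edges at rows 187 and 237, sides at 216 and 447). The weight, with its top at (323,470), needs about +2 mm in x and y.

{"method": "jog_arm", "body": {
  "plan": [
    [0.1,0.25,-0.5,0,0,0,190],
    [0,0,-2,0,0,0,190],
    [0,0,-1.5,0,0,0,190],
    [0,0,-1,0,0,0,190],
    [0,0,-0.5,0,0,0,190],
    [0,0,-0.3,0,0,0,190],
    [0,0,0,0,0,0,190],
    [0,0,0,0,0,0,190]
  ]
}}

```text
clock: 21.52
tcp_pos: [0.5027, 0.1157, 0.0295]
eef_rot: [-1.571, -0.001, -0.004]
wrist_force: [-0.8, -0.6, -1.6]
opening: 0.0353
```

{"method": "jog_arm", "body": {
  "plan": [
    [-0.2,-0.15,0,0,0,0,190],
    [0,0,-0.4,0,0,0,190],
    [0,0,-0.4,0,0,0,190],
    [0,0,-0.3,0,0,0,190],
    [0,0,-0.1,0,0,0,190],
    [0,0,0,0,0,0,190],
    [0,0,0,0,0,0,190]
  ]
}}

```text
clock: 22.1
tcp_pos: [0.4999, 0.1138, 0.0167]
eef_rot: [-1.571, 0.0, -0.004]
wrist_force: [1.3, 0.6, -2.3]
opening: 0.0358
```

{"method": "jog_arm", "body": {
  "plan": [
    [0,0,-0.1,0,0,0,190],
    [0,0,0,0,0,0,190],
    [0,0,0,0,0,0,160],
    [0,0,0,0,0,0,140],
    [0,0,0,0,0,0,120],
    [0,0,0,0,0,0,90],
    [0,0,0,0,0,0,80],
    [0,0,0,0,0,0,80],
    [0,0,0.5,0,0,0,80],
    [0,0,1,0,0,0,80],
    [0,0,3,0,0,0,60],
    [0,0,4,0,0,0,50],
    [0,0,4,0,0,0,50],
    [0,0,0,0,0,0,50],
    [0,0,0,0,0,0,50]
  ]
}}

```text
clock: 23.35
tcp_pos: [0.5032, 0.1145, 0.1457]
eef_rot: [-1.569, -0.009, -0.004]
wrist_force: [-1.1, -0.1, -0.9]
opening: 0.0686
```

```bash
python3 -c "
from h import *
placed('d200',(.501,.115),.019,.022)"
```

```text
[0.50320712 0.1144512  0.1457389 ] open 0.06863876909564498 F [-1.11 -0.07 -0.94] pred [320.8 225. ] r 28.1
rim none
inner none
```

```bash
python3 -c "
from h import *
a=[cv2.imread(f'pics/{n}.png')[145:305,220:420] for n in('d100','d200')]
cv2.imwrite('pics/dd.png',cv2.resize(np.hstack(a),None,fx=2,fy=2,interpolation=cv2.INTER_CUBIC))
for n,p in (('d100',(.511,-.0243,.0295)),('d200',(.501,.115,.0305))): print((proj(np.load(n+'.npz'),p)-(220,145))*2)"
```

```text
[203.11427203 158.18643784]
[201.59045005 159.93894234]
```

View pics/dd.png

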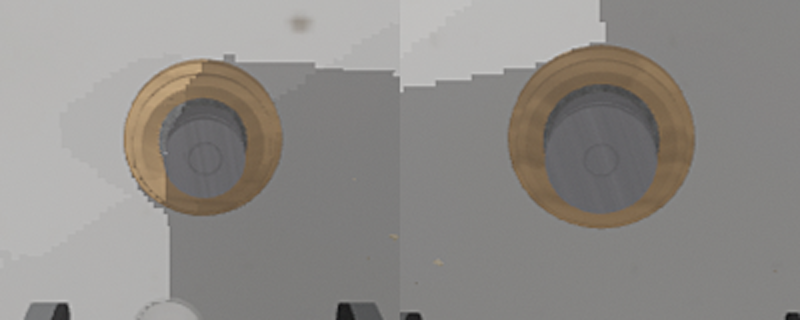

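{"method": "jog_arm", "body": {
  "plan": [
    [0,2,1,0,0,0,50],
    [0,3.5,0,0,0,0,50],
    [0,4,0,0,0,0,50],
    [0,4,0,0,0,0,50],
    [0,4,0,0,0,0,50],
    [0,4,0,0,0,0,50],
    [0,4,0,0,0,0,50],
    [0,2,0,0,0,0,50],
    [0.8,0.6,0,0,0,0,50],
    [0,0,0,0,0,0,50],
    [0,0,0,0,0,0,50]
  ]
}}

```text
clock: 24.32
tcp_pos: [0.5074, 0.3937, 0.1492]
eef_rot: [-1.573, 0.002, -0.004]
wrist_force: [-0.5, 0.1, 0.3]
opening: 0.0684
```

```bash
python3 -c "
from h import *
pile('p500',(.515,.3945),.080,.027)"
```

```text
[0.50740947 0.3937138  0.14917181] open 0.0684463848550504 F [-0.54  0.11  0.3 ] pred [321.8 266.2] r 47.1
rim [321.59999847 272.09999847  49.20000076] [0.5185 0.3942 0.08  ] delta cm [1.1  0.05]
rim [321.59999847 263.40000153  49.20000076] [0.513  0.3942 0.08  ] delta cm [0.56 0.05]
rim [327.90000153 273.09999847  47.59999847] [0.5191 0.3978 0.08  ] delta cm [1.17 0.41]
inner [319.59999847 253.40000153  39.59999847] [0.5069 0.3931 0.08  ] delta cm [-0.05 -0.06]
inner [326.59999847 252.40000153  37.        ] [0.5063 0.3971 0.08  ] delta cm [-0.11  0.33]
inner [326.40000153 262.40000153  38.40000153] [0.5124 0.3969 0.08  ] delta cm [0.5  0.32]
inner [326.59999847 257.40000153  33.70000076] [0.5094 0.3971 0.08  ] delta cm [0.2  0.33]
```

Both weights stand centred in their wells: tops at (204,158) and (201,160), as predicted. For the 500 g weight I locate the small engraved ring on top.

```bash
python3 -c "
from h import *
c=np.load('p500.npz');im=cv2.imread('pics/p500.png')
g=cv2.resize(cv2.cvtColor(im,cv2.COLOR_BGR2GRAY)[236:296,292:352],None,fx=6,fy=6,interpolation=cv2.INTER_CUBIC)
h=cv2.HoughCircles(g,cv2.HOUGH_GRADIENT,1.5,30,param1=15,param2=15,minRadius=45,maxRadius=90)
print(None if h is None else [((q/6).round(1)+[292,236,0], ray(c,(q[0]/6+292,q[1]/6+236),.08).round(4)) for q in h[0][:4]])"
```

```text
[(array([322.60000038, 270.59999847,   9.80000019]), array([0.5178, 0.395 , 0.08  ])), (array([320.89999962, 275.40000153,  13.5       ]), array([0.5207, 0.394 , 0.08  ])), (array([317.10000038, 270.40000153,  12.69999981]), array([0.5176, 0.3918, 0.08  ])), (array([321.89999962, 265.60000038,  13.        ]), array([0.5147, 0.3946, 0.08  ]))]
```

{"method": "jog_arm", "body": {
  "plan": [
    [0.8,0,-0.5,0,0,0,50],
    [0,0,-2,0,0,0,50],
    [0,0,-2,0,0,0,50],
    [0,0,-2,0,0,0,50],
    [0,0,-1,0,0,0,50],
    [0,0,-0.5,0,0,0,50],
    [0,0,0,0,0,0,50],
    [0,0,0,0,0,0,50],
    [0,0,0,0,0,0,50]
  ]
}}

```text
clock: 25.12
tcp_pos: [0.5171, 0.3953, 0.0724]
eef_rot: [-1.569, -0.002, -0.004]
wrist_force: [-0.6, -0.7, 0.5]
opening: 0.0687
```

{"method": "jog_arm", "body": {
  "plan": [
    [0,-0.1,-0.5,0,0,0,50],
    [0,0,-0.5,0,0,0,50],
    [0,0,-0.4,0,0,0,50],
    [0,0,0,0,0,0,50],
    [0,0,0,0,0,0,70],
    [0,0,0,0,0,0,90],
    [0,0,0,0,0,0,110],
    [0,0,0,0,0,0,150],
    [0,0,0,0,0,0,150],
    [0,0,0,0,0,0,150],
    [0,0,0,0,0,0,150],
    [0,0,0,0,0,0,150]
  ]
}}

```text
clock: 26.12
tcp_pos: [0.5162, 0.394, 0.0573]
eef_rot: [-1.57, -0.0, -0.004]
wrist_force: [0.1, -0.1, 3.3]
opening: 0.052
```

{"method": "jog_arm", "body": {
  "plan": [
    [0,0,0.2,0,0,0,150],
    [0,0,0.3,0,0,0,150],
    [0,0,0.5,0,0,0,150],
    [0,0,1.5,0,0,0,150],
    [0,0,2,0,0,0,150],
    [0,-1,0.5,0,0,0,150],
    [0,-2,0,0,0,0,150],
    [0,-3,0,0,0,0,150],
    [0,-3,0,0,0,0,150],
    [0.3,-2.5,0,0,0,0,150],
    [0,-1.3,-1,0,0,0,150],
    [0,-0.4,-1,0,0,0,150],
    [0,0,0,0,0,0,150],
    [0,0,0,0,0,0,150],
    [0,0,0,0,0,0,150]
  ]
}}

```text
clock: 27.37
tcp_pos: [0.5188, 0.2628, 0.0864]
eef_rot: [-1.57, 0.0, -0.003]
wrist_force: [0.6, 0.4, -5.4]
opening: 0.0522
```

```bash
python3 -c "
from h import *
f,o=rim('c500',.042,.035,.0295,(.52,.2612))
t=o['tcp_pos'];print('weight top at tcp',f([t[0],t[1],t[2]-.0053+.028]))"
```

```text
[0.51881567 0.26279434 0.08644114] open 0.052213556899393 F [ 0.6   0.38 -5.36]
near edge: base,top,funnel rim,felt [[314.2, 153.6], [313.7, 163.7], [313.8, 189.2], [314.1, 204.3]] px/mm [0.  3.3]
case sides [[167.7, 310.0], [461.6, 309.1]]
weight top at tcp [319.1, 494.1]
```

View pics/c500.png

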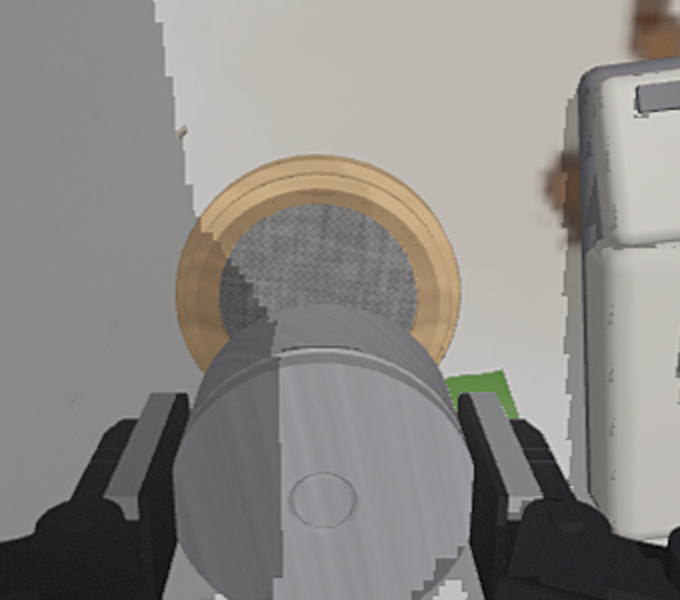

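Case_500 matches (edges at rows 154 and 204, sides at 176 and 461), and the weight's ring is at (323,499), within 1.5 mm of centre. Lower it.

{"method": "jog_arm", "body": {
  "plan": [
    [-0.1,-0.15,-0.5,0,0,0,150],
    [0,0,-1.5,0,0,0,150],
    [0,0,-1.5,0,0,0,150],
    [0,0,-1.2,0,0,0,150],
    [0,0,-0.8,0,0,0,150],
    [0,0,-0.4,0,0,0,150],
    [0,0,0,0,0,0,150],
    [0,0,0,0,0,0,150]
  ]
}}

```text
clock: 28.08
tcp_pos: [0.5182, 0.2606, 0.028]
eef_rot: [-1.571, -0.0, -0.004]
wrist_force: [-0.3, 0.0, -5.6]
opening: 0.0522
```

{"method": "jog_arm", "body": {
  "plan": [
    [0.1,0.05,-0.3,0,0,0,150],
    [0,0,-0.4,0,0,0,150],
    [0,0,-0.4,0,0,0,150],
    [0,0,-0.2,0,0,0,150],
    [0,0,0,0,0,0,150],
    [0,0,0,0,0,0,150]
  ]
}}

```text
clock: 28.58
tcp_pos: [0.5187, 0.2607, 0.0146]
eef_rot: [-1.571, 0.001, -0.004]
wrist_force: [0.2, -0.0, -4.5]
opening: 0.0518
```

{"method": "jog_arm", "body": {
  "plan": [
    [0,0,-0.1,0,0,0,150],
    [0,0,0,0,0,0,150],
    [0,0,0,0,0,0,110],
    [0,0,0,0,0,0,90],
    [0,0,0,0,0,0,70],
    [0,0,0,0,0,0,50],
    [0,0,0,0,0,0,50],
    [0,0,0,0,0,0,50],
    [0,0,0.5,0,0,0,50],
    [0,0,1,0,0,0,50],
    [0,0,3,0,0,0,50],
    [0,0,4,0,0,0,50],
    [-1,0,4,0,0,0,50],
    [0,0,1,0,0,0,50],
    [0,0,0,0,0,0,50],
    [0,0,0,0,0,0,50],
    [0,0,0,0,0,0,50]
  ]
}}

```text
clock: 30.0
tcp_pos: [0.508, 0.2604, 0.1477]
eef_rot: [-1.572, 0.002, -0.004]
wrist_force: [0.1, 0.1, -0.7]
opening: 0.0687
```

```bash
python3 -c "
from h import *
o=arm.get_obs();print(o['tcp_pos'],o['opening'],o['wrist_force'])
c=arm.calibration('wrist');w=arm.snapshot('wrist');s=arm.snapshot('scene')
A=cv2.resize(w[130:330,180:446],(399,300));B=cv2.resize(s[220:370,240:490],None,fx=1.6,fy=2)[:300]
B=cv2.resize(s[220:340,240:490],(625,300),interpolation=cv2.INTER_CUBIC)
im=np.zeros((600,640,3),np.uint8);im[:300,:399]=A;im[300:,:625]=B;cv2.imwrite('pics/fin.png',im)
print((proj(c,[.52,.262,.0365])-(180,130))*1.5)"
```

```text
[0.50803307 0.26037397 0.14768391] 0.06871518502327537 [ 0.06100682  0.05184501 -0.68453962]
[214.30844682 177.69188127]
```

View pics/fin.png

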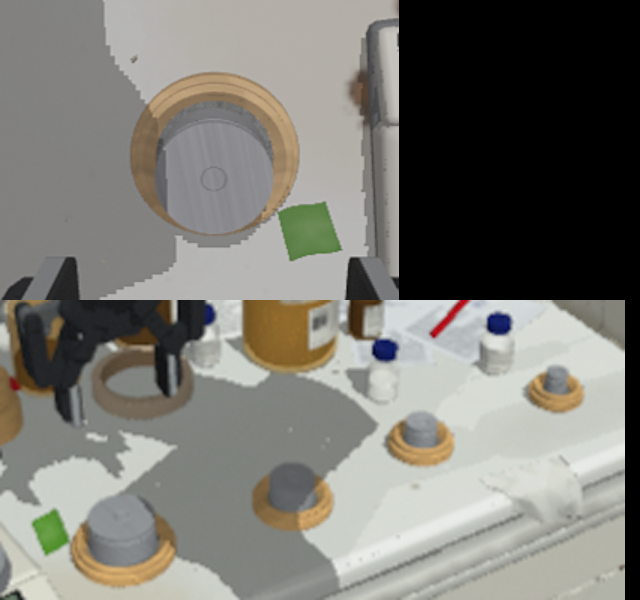

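All four weights stand upright in their own cases. The 500 g ring is at (214,178), exactly as predicted, and the gripper is clear.

```bash
python3 -c "
from plant import arm
print(arm.hand_in())"
```

```text
the job is handed in; nothing more can be done
None
```

I unloaded the pile from the top down (50, 100, 200, then 500 g). Each weight was lowered to the felt of its own case before I let go, and I handed the job in at about 30 s of the 112 s allowed.

- **Final check:** the last pictures show all four weights upright in their own wells. The ring on the 500 g weight was within a pixel of its predicted spot. The 100 g and 200 g tops were centred where predicted, and the 50 g weight was judged by eye to be centred on the felt. At that point the open gripper was about 0.15 m up, clear of everything.
- **Disagreements during the work:**
  - My first wrist-camera fit put case_50 3–6 mm short in x. A look at the rim edges showed the top view was right.
  - The automatic circle fit failed on the placed 200 g weight, and needed looser settings for the 100 g one, so I checked both by eye.
  - The gripper opening read 2–3 mm less than each weight's diameter, but every grasp held.

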